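Assemble the solvent filter on the flask

ROBOT

A 7-joint arm with a two-finger parallel gripper is mounted at the origin on the work surface. World frame = base frame: x ahead of the robot, y to its left, z up, the work surface at z = 0. Lengths are in m, angles in rad, forces in N, time in s.
With the tool pointing down it reaches from about 0.425 to 0.95 m from the base axis. Payload 4.7 kg.
Tool frame: the origin (TCP) lies at the very end of the fingers, on their centre line; the grasp point (between the pads) lies 19 mm behind it; z points along the fingers, y is the line along which they close (so a half turn about z gives the same grasp; the last joint's range is limited). The gripper opens to 85 mm and grips with 20 to 120 N. Pads are 22 mm wide; open, the fingers measure 114 mm over their backs; the gripper's body (76 mm by 85 mm) begins 54 mm behind the grasp point. The pads swing forward as they close: fully open they stand 13 mm farther back than shut.
Start: joints at [1.131, 0.469, -0.049, 1.532, 0.024, 1.141, -0.082], TCP at [0.27, -0.619, 0.231] pointing down, gripper open.
Joint ranges: [-2.59, 2.59], [-0.33, 1.99], [-1.39, 1.29], [0.1, 2.45], [-1.04, 4.18], [0.21, 1.99], [-2.66, 2.66]. Speed limits (rad/s): [2.57, 2.57, 3.14, 3.14, 3.14, 3.14, 3.14].

INTERFACE

Orientations are given as a unit quaternion [x, y, z, w].
In Python, from cell import observe, grab_frame, sign_off, search_frame, pinpoint gives the robot as it stands. The module is installed in compiled form; this text tells all that it offers.
- The arm moves only by the tool send_rows, never from a script. Its arguments are lists of equal length, an entry for each row: "xyz": the shift along the tool's x, y, z in mm, a list of three; "angular": the turn, a rotation vector about the tool's x, y, z in rad, a list of three. In form: {"xyz": [[x, y, z], ...], "angular": [[rx, ry, rz], ...]}. A call has 1 to 12 rows; each row shifts and turns the commanded pose from where the row before left it, along the tool's axes as they then stand; what a row does not reach is not made up. A row lasts 1/10 s, in which the tool goes at most 50 mm and 8.59 degrees, less where a joint would pass 70% of its speed; a pose out of reach is approached as far as the arm can. A call is refused whole if a number of a shift passes 50 or a number of a turn 0.15, either way. A call with a gripper value outside its range is refused whole. "hand" is the opening, from 0 (shut) to 1 (fully open), set as the call begins (left out, the last holds). The fingers move at their own pace and stop on an object; "grip_force" is the grip in N (left out, the last holds). Time passes only in rows, so rows that do not move let the fingers close. It gives the time, the measured TCP pose, the force, the opening and the grip force at its end, in the units of the state.
- observe(): the state, without advancing time (a new reading comes with each control period).
- grab_frame(name): name is "scene" or "top" or "wrist"; returns a dict with "color" (384x512x3 uint8, blue, green, red), "camera_matrix" (3x3 intrinsics, pixels), "dist_coeffs" ([k1, k2, p1, p2, k3] as OpenCV has them; the pictures are not rectified), "rvec" (rotation vector, rad) and "tvec" (3), from world to camera coordinates, as OpenCV has them. Camera axes: x right, y down, z forward; pixel columns grow to the right and rows downward; lengths in m; the calibration is good to about 2 mm. A picture is of the moment at which its call begins. There is no depth.
- sign_off(): hands the job in; it is judged then, once.
Trained networks look in a picture, given as the dict that the camera call returned (one of the last four; its "shot" number tells which), for a name from the list of things; names that differ only in an ending like _2 or _b are one class to them, and where a whole thing is asked for, a point or a joint stands for the part that bears it (a point fixed in the world has none). Each returns a list of dicts, best first, with "confidence" (0 to 1); they miss things now and then, are a little off and sometimes report something else, mostly with a low value. They report only what shows in the picture. A call takes as long as a camera call. They do not tell look-alikes from the thing itself.
- search_frame(name, picture): "position" ([x, y, z] in m, in world coordinates, good to about 4 mm: the middle of the surface that is visible of it).
- pinpoint(name, picture): "position" ([x, y, z] in m, in world coordinates, good to about 4 mm: a listed point, or the origin of a listed thing).
The state is a dict: "time": time; "q": joint angles; "qd": joint speeds; "joint_torque": joint torques, N m; "position": TCP position; "ee_rot": TCP orientation; "ft_force": force on the tool from outside, world axes, zero at the start; "moment": the same for the moment, N m; "finger_gap": opening from 0.0 (shut) to 1.0 (fully open); "gripper_force": force on a finger pad.
Only numpy, scipy, OpenCV 4.12 (cv2) and the standard library are available. Lean on these libraries where they do the work, as an engineer would, in place of code of your own. Each camera call takes 0.05 s, during which the arm holds its last target. There are 200 camera calls.

TASK

Set up the solvent filter on the filter flask, one part at a time and in this order: the large rubber sleeve into the flask's mouth, the small rubber sleeve into the large one, the white funnel (stem down) into the small sleeve, and last the cover on the funnel, knob up. Each part must sit upright and fully home on the one below before the next is added, and the finished stack must stand free. Do not disturb the two small vials and the white dish that stand among the parts.

Things in the scene. Friction and masses are not known exactly. Their poses are not given: they have to be found in the camera images.
- flask: Squat white plastic filter flask fixed to the bench, 75 mm high; dark steel ring (110 mm across, 12 high) round its foot; short side arm along its +x, out to 67 mm from the axis, 34 mm up. Neck 71 mm across at the rim. Mouth: tapered socket 55 mm across at the rim, about 38 at its floor 33 mm below. Origin: centre of underside, z up. The large sleeve's origin is 47 mm above it when home.
- large_sleeve: Large dark rubber sleeve, 54 mm high, 120 g: tapered plug 28 mm long, 38 mm across at the foot, 52 at its top; then a straight collar 70 mm across, 26 high, whose underside lands on the flask's rim. Tapered through hole, 44 mm across at the top, 30 at 28 mm depth. Upright, loose. Origin: centre of underside, z up.
- small_sleeve: Small dark rubber sleeve, 48 mm high, 80 g: tapered plug 22 mm long, 30 mm across at the foot, 41 at its top; then a straight collar 54 mm across, 26 high, whose underside lands on the large sleeve's top. Tapered hole, 36 mm across at the top. Upright, loose. Origin: centre of underside, z up; 32 mm above the large sleeve's when home.
- funnel: White ceramic funnel, 52 mm high, 120 g: tapered stem 16 mm long, 25 mm across at the foot, 33 at its top; flat shoulder 48 mm across that lands on the small sleeve's top; wall widens to 66 mm across at 24 mm height, straight from there up. Bowl 59 mm across inside, 31 deep. Upright, loose. Origin: centre of underside, z up; 32 mm above the small sleeve's when home.
- cover: White plastic cover, 44 mm high, 70 g: tapered spigot 10 mm long, 50 mm across at the foot, 55 at its top; flange 68 mm across, 4 thick, whose underside lands on the funnel's rim; round knob on top, 22 mm across, 30 high. Upright, knob up, loose. Origin: centre of underside, z up; 42 mm above the funnel's when home.
- vial_a: Bystander: small vial with a white cap, 24 mm across, 34 mm high, loose. Origin: centre of its underside.
- vial_b: Bystander: second such vial, 24 mm across, 34 mm high, loose. Origin: centre of its underside.
- dish: Bystander: small shallow white dish, 54 mm across, 14 mm high, loose. Origin: centre of its underside.
Not all that is in view belongs to the job. What is shaped like the small_sleeve but turquoise is not meant.

How it is judged:
On the way, in this order (a step that is already met when the one before it is completed fails the run):
1. the large sleeve sits fully home in the mouth of the flask (z of large_sleeve in the frame of flask between 0.0445 and 0.0495 m and horizontal distance between large_sleeve and flask below 0.004 m and angle between large_sleeve's own z axis and vertical below 0.06 rad), for 0.2 s.
2. the small sleeve sits fully home in the large one (all of step 1 and z of small_sleeve in the frame of large_sleeve between 0.0295 and 0.0345 m and horizontal distance between small_sleeve and large_sleeve below 0.004 m and angle between small_sleeve's own z axis and vertical below 0.06 rad), for 0.2 s.
3. the funnel sits fully home in the small sleeve (all of step 2 and z of funnel in the frame of small_sleeve between 0.0295 and 0.0345 m and horizontal distance between funnel and small_sleeve below 0.004 m and angle between funnel's own z axis and vertical below 0.06 rad), for 0.2 s.
4. the cover sits fully home on the funnel (all of step 3 and z of cover in the frame of funnel between 0.0395 and 0.0445 m and horizontal distance between cover and funnel below 0.004 m and angle between cover's own z axis and vertical below 0.06 rad), for 0.2 s.
At the end, for the whole second after the job is handed in: Large sleeve in flask, small sleeve in large sleeve, funnel in small sleeve, cover on funnel: each within 2.5 mm of its seated height, 4 mm of the axis of the part below and 0.06 rad of upright, all at rest (all of step 4 and linear speed of each of large_sleeve, small_sleeve, funnel, cover below 0.01 m/s and angular speed of each of large_sleeve, small_sleeve, funnel, cover below 0.1 rad/s); the robot touches nothing.
It fails at once if a vial or the dish is moved by more than 25 mm or a vial is tipped over (distance of any of vial_a, vial_b, dish from where it was at the start of the episode above 0.025 m or angle between any of vial_a, vial_b, dish's own z axis and vertical above 0.5 rad).
It also fails if it takes over 128 s, if anything falls off the work surface, if the arm or the gripper's body presses on something with over 40 N, if the wrist force passes 120 N, or if a joint passes its speed limit or range.

## Working session

There is one attempt and no reset: what is moved stays moved. The work goes in short steps, Python scripts to look and compute and a tool call to move; the robot and the scene stay as the last step left them, time stands still between calls to the robot, and variables do not carry over. Pictures are saved under pics/ and viewed, at most 17 in all, crops included, and the job is handed in when it is done.

Besides the shell and the picture viewer there is one more tool, called after "Call:" as a command line: name --argument value ..., lists and objects as JSON in quotes. send_rows: Moves the arm, as the interface text tells. Its arguments: {"type":"object","properties":{"xyz":{"type":"array","items":{"type":"array","items":{"type":"number"}}},"angular":{"type":"array","items":{"type":"array","items":{"type":"number"}}},"hand":{"type":"number"},"grip_force":{"type":"number"}},"required":["xyz","angular"]}

```bash
mkdir -p pics; cat > h.py <<'E'
import numpy as np, cv2
from cell import *
from scipy.spatial.transform import Rotation as R
def pix(f,p):
    return cv2.projectPoints(np.array(p,float).reshape(-1,1,3),f['rvec'],f['tvec'],f['camera_matrix'],f['dist_coeffs'])[0].reshape(-1,2)
def ray(f,uv,z):
    n=cv2.undistortPoints(np.array(uv,float).reshape(-1,1,2),f['camera_matrix'],f['dist_coeffs']).reshape(-1,2)
    M=cv2.Rodrigues(f['rvec'])[0]; c=-M.T@np.ravel(f['tvec'])
    d=np.c_[n,np.ones(len(n))]@M
    return c+d*((z-c[2])/d[:,2])[:,None]
E
python3 - <<'E'
from h import *
s=observe(); print(s['time'],s['position'],s['ee_rot'],s['finger_gap'],s['ft_force'])
for v in ['top','scene']:
    f=grab_frame(v); cv2.imwrite(f'pics/{v}0.png',f['color'])
    print(v, -cv2.Rodrigues(f['rvec'])[0].T@np.ravel(f['tvec']))
    for n in ['flask','large_sleeve','small_sleeve','funnel','cover','vial_a','dish']:
        for d in pinpoint(n,f):
            if d['confidence']>.15: print(n,np.round(d['position'],3),round(d['confidence'],2),pix(f,d['position']).round().tolist())
E
```

```text
0.0 [ 0.26930417 -0.61831337  0.23025728] [ 9.78981805e-01  2.03945274e-01 -2.42161572e-04 -9.44756513e-04] 1.000432568058894 [-0.19551021 -0.62940272  0.53470134]
top [0.45858569 0.01240361 0.91956584]
flask [ 0.479 -0.052  0.002] 0.77 [[268.0, 230.0]]
large_sleeve [ 0.52   0.256 -0.002] 0.96 [[119.0, 214.0]]
small_sleeve [0.605 0.135 0.003] 0.86 [[177.0, 172.0]]
small_sleeve [ 0.69   0.147 -0.004] 0.63 [[171.0, 133.0]]
small_sleeve [ 0.626  0.041 -0.   ] 0.6 [[222.0, 161.0]]
funnel [ 0.468 -0.262 -0.001] 0.65 [[366.0, 232.0]]
cover [ 0.608 -0.164 -0.001] 0.8 [[317.0, 167.0]]
vial_a [ 0.504 -0.172  0.001] 0.66 [[324.0, 216.0]]
vial_a [ 0.617 -0.058 -0.003] 0.6 [[268.0, 164.0]]
dish [0.489 0.108 0.   ] 0.71 [[191.0, 227.0]]
scene [ 0.98601483 -0.09688373  0.77492022]
flask [ 0.478 -0.051 -0.003] 0.6 [[234.0, 165.0]]
flask [ 0.486  0.107 -0.002] 0.5 [[306.0, 156.0]]
large_sleeve [ 0.612 -0.163  0.001] 0.75 [[190.0, 229.0]]
large_sleeve [ 0.528  0.254 -0.003] 0.59 [[376.0, 161.0]]
small_sleeve [0.62  0.039 0.001] 0.96 [[289.0, 214.0]]
small_sleeve [0.687 0.153 0.002] 0.69 [[354.0, 234.0]]
small_sleeve [0.597 0.136 0.002] 0.63 [[332.0, 196.0]]
funnel [ 0.463 -0.263  0.   ] 0.63 [[135.0, 175.0]]
cover [ 0.612 -0.161  0.003] 0.55 [[190.0, 228.0]]
vial_a [ 0.507 -0.168 -0.001] 0.66 [[182.0, 185.0]]
vial_a [ 0.621 -0.063 -0.004] 0.46 [[240.0, 225.0]]
dish [ 0.488  0.108 -0.002] 0.79 [[306.0, 156.0]]
```

```bash
python3 - <<'E'
import cv2
a=cv2.imread('pics/top0.png')[80:320,80:420]; b=cv2.imread('pics/scene0.png')[100:290,90:430]
cv2.imwrite('pics/tc.png',cv2.resize(a,None,fx=2.3,fy=2.3)); cv2.imwrite('pics/sc.png',cv2.resize(b,None,fx=2.3,fy=2.3))
E
```

```text
(no output)
```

View pics/tc.png

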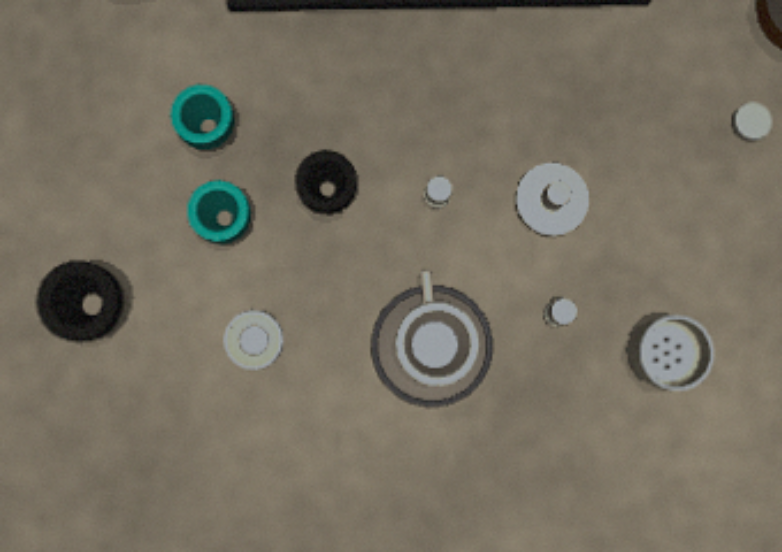

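View pics/sc.png

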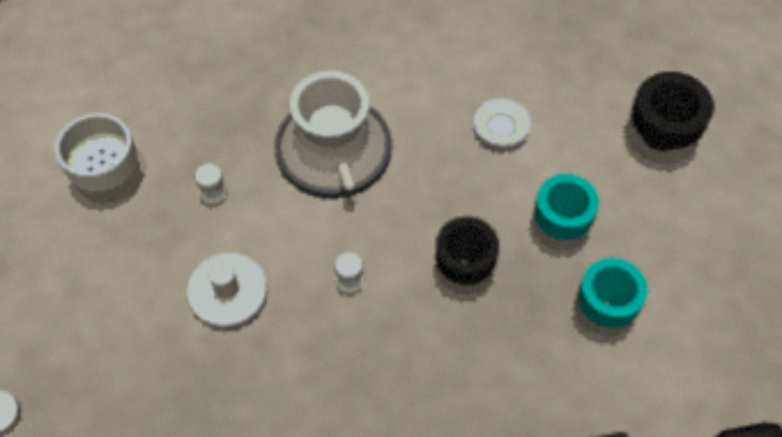

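Look-alikes for the first reach (top picture pixels):
- Large sleeve: dark, at (115,210), the only one of its size.
- Small sleeve: dark, at (222,159). The turquoise ones at (168,131) and (175,172) are rejected.
- Funnel at (373,233), cover at (320,167), flask at (269,230).
- The pale disc at (407,132) is not part of the job. The dish is at (190,227), the vials at (271,163) and (324,215).

First I turn the tool so that it closes along world x. Then I hover near the flask.

Call:
send_rows --xyz '[[0,0,-10],[0,0,-10],[0,0,-10],[0,0,-10],[0,0,-10],[0,0,-10],[0,0,-10],[0,0,-10]]' --angular '[[0,0,-0.145],[0,0,-0.145],[0,0,-0.145],[0,0,-0.145],[0,0,-0.145],[0,0,-0.145],[0,0,-0.145],[0,0,-0.145]]' --hand 1 --grip_force 60

```text
time: 1.6
position: [0.2695, -0.6188, 0.3118]
ee_rot: [0.705, 0.709, -0.0, 0.0]
ft_force: [-0.0, -0.3, -0.3]
finger_gap: 0.998
gripper_force: 0.0
```

Call:
send_rows --xyz '[[46,17,0],[46,17,0],[46,17,0],[46,17,0],[46,17,0],[46,17,0],[46,17,0],[46,17,0],[46,17,0],[46,17,0],[46,17,0],[46,17,0]]' --angular '[[0,0,0],[0,0,0],[0,0,0],[0,0,0],[0,0,0],[0,0,0],[0,0,0],[0,0,0],[0,0,0],[0,0,0],[0,0,0],[0,0,0]]'

```text
time: 2.8
position: [0.4739, -0.065, 0.3118]
ee_rot: [0.707, 0.707, 0.0, 0.001]
ft_force: [0.6, -1.0, -0.3]
finger_gap: 1.002
gripper_force: 0.0
```

```bash
cat >> h.py <<'E'
def look(v,names,c=.15):
    s=observe(); print('t',round(s['time'],2),'tcp',s['position'].round(4) if hasattr(s['position'],'round') else s['position'],'gap',round(float(s['finger_gap']),3),'F',np.round(s['ft_force'],1),'rv',(R.from_quat([2**-.5,2**-.5,0,0]).inv()*R.from_quat(s['ee_rot'])).as_rotvec().round(3))
    f=grab_frame(v)
    for n in names:
        for d in pinpoint(n,f):
            if d['confidence']>c: print(v,n,np.round(d['position'],4),round(d['confidence'],2),pix(f,d['position']).round().tolist()[0])
    return f
E
python3 - <<'E'
from h import *
f=look('wrist',['flask','large_sleeve','small_sleeve','funnel','cover'])
cv2.imwrite('pics/w1.png',f['color'])
print(-cv2.Rodrigues(f['rvec'])[0].T@np.ravel(f['tvec']), observe()['q'])
E
```

```text
t 2.8 tcp [ 0.4739 -0.065   0.3118] gap 1.002 F [ 0.6 -1.  -0.3] rv [-0.001 -0.001  0.001]
wrist flask [ 0.4774 -0.0527  0.0028] 0.81 [257.0, 138.0]
wrist small_sleeve [ 0.6227  0.0403 -0.0011] 0.83 [365.0, 70.0]
wrist small_sleeve [ 0.4811 -0.0509  0.004 ] 0.38 [260.0, 137.0]
wrist funnel [ 0.4698 -0.255   0.0005] 0.86 [253.0, 263.0]
wrist funnel [ 6.112e-01 -1.651e-01  6.000e-04] 0.52 [344.0, 211.0]
wrist cover [ 0.6137 -0.1635  0.0021] 0.9 [346.0, 211.0]
[0.47512808 0.0188303  0.45490847] [ 0.67747132  0.12766797 -0.67916209  1.84275402  0.0866589   1.20086679
 -0.03112299]
```

View pics/w1.png

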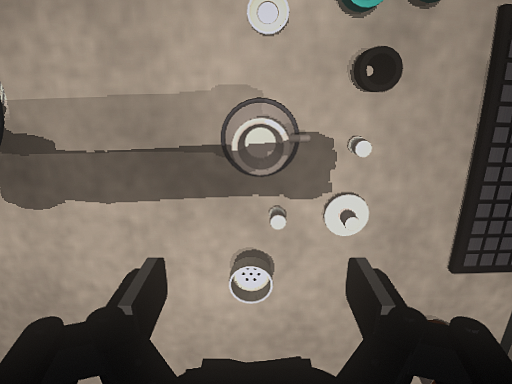

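The wrist view shows the flask at (258,140), the dark small sleeve at (377,69), the cover at (346,214), the funnel at (251,276) and the vials at (361,148) and (278,217). Next I take the close check on the large sleeve.

Call:
send_rows --xyz '[[39,8,10],[39,8,10],[39,8,10],[39,8,10],[39,8,10],[39,8,10],[0,0,0]]' --angular '[[0,0,0],[0,0,0],[0,0,0],[0,0,0],[0,0,0],[0,0,0],[0,0,0]]'

```text
time: 3.8
position: [0.5209, 0.1712, 0.2501]
ee_rot: [0.705, 0.709, 0.0, -0.002]
ft_force: [-0.5, 0.7, -0.5]
finger_gap: 1.001
gripper_force: 0.0
```

```bash
cat >> h.py <<'E'
def dark(f,near,thr=60):
    # centroid circle of dark blob near pixel
    g=cv2.GaussianBlur(f['color'].max(2),(3,3),0); m=(g<thr).astype('uint8')
    n,l,st,c=cv2.connectedComponentsWithStats(m)
    i=min((k for k in range(1,n) if st[k,4]>150),key=lambda k:np.hypot(*(c[k]-near)))
    return st[i],c[i]
E
python3 - <<'E'
from h import *
f=look('wrist',['large_sleeve','small_sleeve'])
cv2.imwrite('pics/w2.png',f['color'])
E
```

```text
t 3.8 tcp [0.5209 0.1712 0.2501] gap 1.001 F [-0.5  0.7 -0.5] rv [ 0.002  0.003 -0.006]
wrist large_sleeve [0.5241 0.2566 0.0011] 0.86 [259.0, 85.0]
wrist small_sleeve [ 0.6006  0.1353 -0.0023] 0.84 [317.0, 184.0]
wrist small_sleeve [ 0.6241  0.0403 -0.003 ] 0.81 [329.0, 249.0]
wrist small_sleeve [ 6.883e-01  1.528e-01 -1.000e-04] 0.65 [386.0, 172.0]
```

View pics/w2.png

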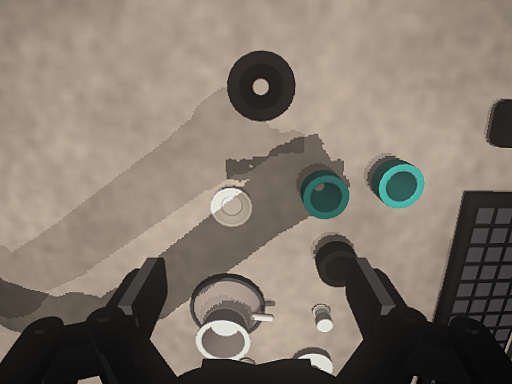

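The dark large sleeve is at (261,86), alone and unoccluded, so the choice is confirmed. The turquoise sleeves at (325,195) and (397,185) are not the target.

```bash
python3 - <<'E'
from h import *
f=look('wrist',['large_sleeve'])
g=cv2.GaussianBlur(f['color'].max(2),(3,3),0)
m=(g<75).astype('uint8')
n,l,st,c=cv2.connectedComponentsWithStats(m)
i=l[86,240]; print(st[i],c[i])
cs=cv2.findContours((l==i).astype('uint8'),0,1)[0]; e=cv2.fitEllipse(max(cs,key=len)); print(e, ray(f,[e[0]],.054))
E
```

```text
t 3.95 tcp [0.5221 0.165  0.251 ] gap 1.003 F [ 0.1  0.6 -0.2] rv [ 0.001 -0.001  0.003]
wrist large_sleeve [0.5213 0.2563 0.0012] 0.58 [254.0, 79.0]
[ 225   43   68   71 3516] [258.62798635  78.06797497]
((258.6090087890625, 78.15833282470703), (66.91055297851562, 69.57704162597656), 178.63746643066406) [[0.52610724 0.25601572 0.054     ]]
```

Call:
send_rows --xyz '[[31,1,0],[30,1,0],[30,1,0],[0,0,35],[0,0,35],[0,0,35],[0,0,35],[0,0,30],[0,0,25],[0,0,20],[0,0,14],[0,0,0]]' --angular '[[0,0,0],[0,0,0],[0,0,0],[0,0,0],[0,0,0],[0,0,0],[0,0,0],[0,0,0],[0,0,0],[0,0,0],[0,0,0],[0,0,0]]'

```text
time: 5.25
position: [0.5243, 0.256, 0.0209]
ee_rot: [0.708, 0.706, -0.002, -0.0]
ft_force: [-0.4, -0.6, 0.4]
finger_gap: 1.001
gripper_force: 0.0
```

Call:
send_rows --xyz '[[0,0,0],[0,0,0],[0,0,0],[0,0,0],[0,0,0],[0,0,0],[0,0,0],[0,0,0]]' --angular '[[0,0,0],[0,0,0],[0,0,0],[0,0,0],[0,0,0],[0,0,0],[0,0,0],[0,0,0]]' --hand 0

```text
time: 6.05
position: [0.5259, 0.2585, 0.0239]
ee_rot: [0.707, 0.707, 0.001, 0.001]
ft_force: [1.0, -1.1, 6.4]
finger_gap: 0.805
gripper_force: 68.1
```

Call:
send_rows --xyz '[[0,0,-10],[0,0,-20],[0,0,-30],[0,0,-30],[0,0,-30],[0,0,-30],[0,0,0]]' --angular '[[0,0,0],[0,0,0],[0,0,0],[0,0,0],[0,0,0],[0,0,0],[0,0,0]]'

```text
time: 6.75
position: [0.5262, 0.2601, 0.1769]
ee_rot: [0.707, 0.707, 0.004, 0.001]
ft_force: [-0.2, 0.7, -0.7]
finger_gap: 0.803
gripper_force: 68.0
```

```bash
python3 - <<'E'
from h import *
f=look('wrist',['large_sleeve']); cv2.imwrite('pics/w3.png',f['color'])
f=look('scene',['large_sleeve'])
E
```

```text
t 6.75 tcp [0.5262 0.2601 0.1769] gap 0.803 F [-0.2  0.7 -0.7] rv [-0.007  0.004 -0.   ]
wrist large_sleeve [0.525  0.2549 0.1541] 0.89 [252.0, 247.0]
t 6.85 tcp [0.5243 0.258  0.1728] gap 0.796 F [-0.5 -0.1 -2. ] rv [-0.001 -0.     0.   ]
scene large_sleeve [0.5266 0.2522 0.1503] 0.73 [394.0, 114.0]
scene large_sleeve [ 6.219e-01  3.910e-02 -4.000e-04] 0.48 [290.0, 215.0]
```

View pics/w3.png

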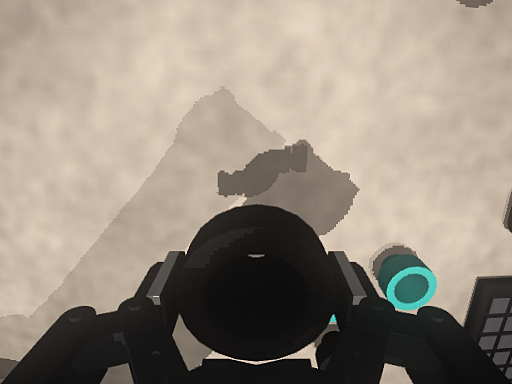

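Call:
send_rows --xyz '[[-20,-3,0],[-32,-5,0],[-32,-5,0],[-32,-5,0],[-32,-5,0],[-32,-5,0],[-32,-5,0],[-32,-5,0],[-32,-4,0],[-20,-3,0],[-12,-1,0],[0,0,0]]' --angular '[[0,0,0],[0,0,0],[0,0,0],[0,0,0],[0,0,0],[0,0,0],[0,0,0],[0,0,0],[0,0,0],[0,0,0],[0,0,0],[0,0,0]]'

```text
time: 8.15
position: [0.4779, -0.0513, 0.1714]
ee_rot: [0.708, 0.706, -0.001, -0.001]
ft_force: [0.8, 0.5, -0.9]
finger_gap: 0.796
gripper_force: 67.9
```

```bash
python3 - <<'E'
from h import *
f=look('wrist',['large_sleeve','flask']); 
f=look('scene',['large_sleeve','flask']);cv2.imwrite('pics/s3.png',f['color'])
f=look('top',['large_sleeve','flask'])
E
```

```text
t 8.15 tcp [ 0.4779 -0.0513  0.1714] gap 0.796 F [ 0.8  0.5 -0.9] rv [0.002 0.    0.003]
wrist flask [ 0.4787 -0.0535  0.0036] 0.88 [256.0, 175.0]
t 8.3 tcp [ 0.4787 -0.0483  0.1721] gap 0.798 F [ 0.2  0.1 -1.4] rv [ 0.     0.001 -0.002]
scene large_sleeve [ 0.4774 -0.0483  0.1488] 0.97 [231.0, 120.0]
scene large_sleeve [ 0.4646 -0.2605 -0.    ] 0.61 [136.0, 175.0]
scene flask [ 0.4793 -0.0534 -0.0007] 0.72 [233.0, 165.0]
t 8.45 tcp [ 0.4787 -0.0484  0.1723] gap 0.801 F [-0.2  1.1 -1.1] rv [-0.     0.    -0.002]
```

Call:
send_rows --xyz '[[0,0,15],[0,0,15],[0,0,15],[0,0,10],[0,0,10],[0,0,8],[0,0,8],[0,0,6],[0,0,5],[0,0,4],[0,0,0],[0,0,0]]' --angular '[[0,0,0],[0,0,0],[0,0,0],[0,0,0],[0,0,0],[0,0,0],[0,0,0],[0,0,0],[0,0,0],[0,0,0],[0,0,0],[0,0,0]]'

```text
time: 9.8
position: [0.4788, -0.0498, 0.0764]
ee_rot: [0.707, 0.707, 0.0, 0.0]
ft_force: [-0.5, 0.3, -1.6]
finger_gap: 0.802
gripper_force: 67.9
```

Call:
send_rows --xyz '[[0,0,2],[0,0,2],[0,0,0]]' --angular '[[0,0,0],[0,0,0],[0,0,0]]'

```text
time: 10.1
position: [0.4787, -0.0498, 0.0722]
ee_rot: [0.707, 0.707, 0.0, 0.0]
ft_force: [0.3, -0.3, -1.3]
finger_gap: 0.802
gripper_force: 68.0
```

Call:
send_rows --xyz '[[0,0,0],[0,0,0],[0,0,0],[0,0,0],[0,0,0],[0,0,0],[0,0,-20],[0,0,-30],[0,0,-40],[0,0,-40],[0,0,0]]' --angular '[[0,0,0],[0,0,0],[0,0,0],[0,0,0],[0,0,0],[0,0,0],[0,0,0],[0,0,0],[0,0,0],[0,0,0],[0,0,0]]' --hand 1

```text
time: 11.2
position: [0.4821, -0.0495, 0.2073]
ee_rot: [0.707, 0.707, 0.003, 0.004]
ft_force: [0.2, 0.0, -0.9]
finger_gap: 1.0
gripper_force: 0.0
```

```bash
python3 - <<'E'
from h import *
f=look('wrist',['large_sleeve','flask']); cv2.imwrite('pics/w4.png',f['color'])
f=look('scene',['large_sleeve','flask']);cv2.imwrite('pics/s4.png',cv2.resize(f['color'][70:220,150:350],None,fx=3,fy=3))
E
```

```text
t 11.2 tcp [ 0.4821 -0.0495  0.2073] gap 1.0 F [ 0.2  0.  -0.9] rv [-0.01  -0.002  0.   ]
wrist large_sleeve [ 0.4799 -0.051   0.0456] 0.97 [251.0, 176.0]
wrist flask [ 0.478  -0.0541  0.0039] 0.65 [249.0, 169.0]
t 11.35 tcp [ 0.478  -0.0501  0.2018] gap 0.998 F [-0.5 -1.1 -0.3] rv [ 0.001 -0.001  0.   ]
scene large_sleeve [ 0.4781 -0.0544  0.0453] 0.83 [231.0, 152.0]
scene large_sleeve [ 4.637e-01 -2.610e-01  4.000e-04] 0.16 [136.0, 175.0]
scene flask [ 4.779e-01 -5.170e-02  2.000e-04] 0.89 [234.0, 164.0]
```

View pics/s4.png

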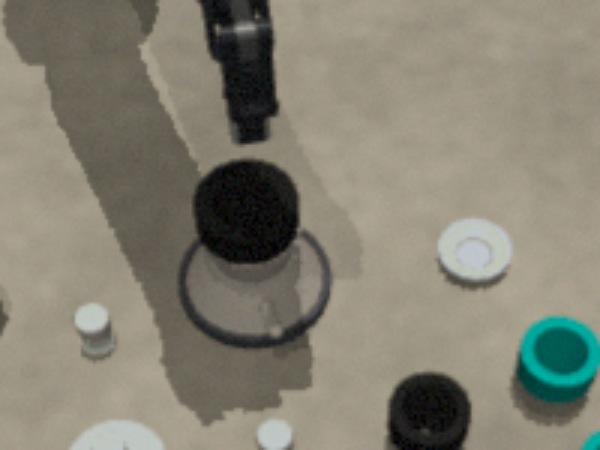

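The large sleeve sits level on the flask, at about (247,210) in the crop. Its z of about 0.0455 m matches home. Next is the dark small sleeve at (0.623, 0.040).

Call:
send_rows --xyz '[[18,29,0],[18,29,0],[18,29,0],[18,29,0],[18,29,0],[0,0,35],[0,0,35],[0,0,35],[0,0,30],[0,0,20],[0,0,15],[0,0,12]]' --angular '[[0,0,0],[0,0,0],[0,0,0],[0,0,0],[0,0,0],[0,0,0],[0,0,0],[0,0,0],[0,0,0],[0,0,0],[0,0,0],[0,0,0]]'

```text
time: 12.7
position: [0.6229, 0.0402, 0.0184]
ee_rot: [0.707, 0.707, -0.001, -0.001]
ft_force: [-0.1, -0.3, 0.1]
finger_gap: 0.999
gripper_force: 0.0
```

Call:
send_rows --xyz '[[0,0,0],[0,0,0],[0,0,0],[0,0,0],[0,0,0],[0,0,0],[0,0,0],[0,0,0],[0,0,0],[0,0,0]]' --angular '[[0,0,0],[0,0,0],[0,0,0],[0,0,0],[0,0,0],[0,0,0],[0,0,0],[0,0,0],[0,0,0],[0,0,0]]' --hand 0

```text
time: 13.7
position: [0.6246, 0.0405, 0.0215]
ee_rot: [0.707, 0.707, 0.001, 0.001]
ft_force: [-0.5, 0.3, 6.0]
finger_gap: 0.622
gripper_force: 63.2
```

Call:
send_rows --xyz '[[0,0,-10],[0,0,-20],[0,0,-30],[0,0,-40],[0,0,-40],[0,0,-30],[0,0,-10],[0,0,0],[0,0,0]]' --angular '[[0,0,0],[0,0,0],[0,0,0],[0,0,0],[0,0,0],[0,0,0],[0,0,0],[0,0,0],[0,0,0]]'

```text
time: 14.6
position: [0.6225, 0.0396, 0.1986]
ee_rot: [0.707, 0.707, -0.001, -0.001]
ft_force: [0.1, -0.2, -1.9]
finger_gap: 0.619
gripper_force: 63.0
```

```bash
python3 - <<'E'
from h import *
f=look('wrist',['small_sleeve','large_sleeve']); cv2.imwrite('pics/w5.png',f['color'])
f=look('scene',['small_sleeve','large_sleeve'])
E
```

```text
t 14.6 tcp [0.6225 0.0396 0.1986] gap 0.619 F [ 0.1 -0.2 -1.9] rv [ 0.003 -0.001  0.   ]
wrist small_sleeve [0.6211 0.0383 0.1752] 0.81 [252.0, 240.0]
wrist small_sleeve [6.028e-01 1.356e-01 2.000e-04] 0.72 [236.0, 73.0]
wrist small_sleeve [ 0.6917  0.1533 -0.0018] 0.58 [324.0, 55.0]
wrist large_sleeve [ 0.4763 -0.0506  0.0494] 0.59 [118.0, 260.0]
t 14.75 tcp [0.6226 0.0398 0.1982] gap 0.625 F [-0.1 -0.  -0.6] rv [ 0.004 -0.    -0.   ]
scene small_sleeve [0.5973 0.1361 0.0019] 0.96 [333.0, 196.0]
scene small_sleeve [0.619  0.0384 0.1773] 0.79 [295.0, 166.0]
scene small_sleeve [6.895e-01 1.517e-01 6.000e-04] 0.57 [353.0, 235.0]
scene large_sleeve [ 0.4828 -0.0516  0.0493] 0.78 [233.0, 153.0]
```

View pics/w5.png

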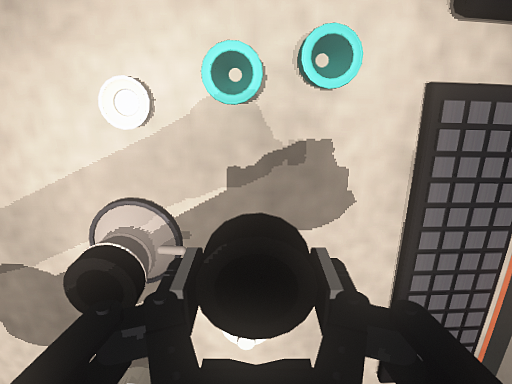

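The small sleeve is held upright at (255,275). The flask with the large sleeve is at (105,275), and the turquoise pair is untouched.

Call:
send_rows --xyz '[[-10,-16,0],[-16,-25,0],[-20,-32,0],[-20,-32,0],[-15,-24,0],[-10,-15,0],[0,0,15],[0,0,20],[0,0,20],[0,0,15],[0,0,8],[0,0,0]]' --angular '[[0,0,0],[0,0,0],[0,0,0],[0,0,0],[0,0,0],[0,0,0],[0,0,0],[0,0,0],[0,0,0],[0,0,0],[0,0,0],[0,0,0]]'

```text
time: 16.1
position: [0.4789, -0.0507, 0.1214]
ee_rot: [0.707, 0.707, -0.001, -0.001]
ft_force: [-0.7, 1.1, -1.2]
finger_gap: 0.62
gripper_force: 63.0
```

Call:
send_rows --xyz '[[0,0,5],[0,0,4],[0,0,4],[0,0,2],[0,0,0],[0,0,0]]' --angular '[[0,0,0],[0,0,0],[0,0,0],[0,0,0],[0,0,0],[0,0,0]]'

```text
time: 16.7
position: [0.4797, -0.0508, 0.1074]
ee_rot: [0.707, 0.707, 0.0, 0.0]
ft_force: [0.3, -0.2, 0.4]
finger_gap: 0.618
gripper_force: 63.0
```

```bash
python3 - <<'E'
from h import *
f=look('wrist',['small_sleeve','large_sleeve'])
f=look('scene',['small_sleeve','large_sleeve'])
E
```

```text
t 16.7 tcp [ 0.4797 -0.0508  0.1074] gap 0.618 F [ 0.3 -0.2  0.4] rv [-0. -0. -0.]
wrist small_sleeve [ 0.4765 -0.0511  0.0841] 0.73 [248.0, 239.0]
wrist large_sleeve [ 0.4731 -0.0522  0.047 ] 0.64 [245.0, 216.0]
t 16.85 tcp [ 0.4798 -0.0508  0.1075] gap 0.614 F [ 0.1  0.5 -1.3] rv [-0. -0. -0.]
scene small_sleeve [ 0.5968  0.1368 -0.001 ] 0.92 [333.0, 197.0]
scene small_sleeve [0.6873 0.1526 0.0066] 0.75 [354.0, 233.0]
scene small_sleeve [ 0.4759 -0.0516  0.0849] 0.69 [231.0, 140.0]
scene large_sleeve [ 0.4803 -0.0541  0.0461] 0.83 [231.0, 153.0]
```

Four millimetres more, then release.

Call:
send_rows --xyz '[[0,0,2],[0,0,2],[0,0,0]]' --angular '[[0,0,0],[0,0,0],[0,0,0]]'

```text
time: 17.3
position: [0.4793, -0.0508, 0.103]
ee_rot: [0.707, 0.707, -0.0, -0.0]
ft_force: [0.4, -0.6, -1.3]
finger_gap: 0.621
gripper_force: 63.0
```

Call:
send_rows --xyz '[[0,0,0],[0,0,0],[0,0,0],[0,0,0],[0,0,0],[0,0,0],[0,0,-20],[0,0,-30],[0,0,-40],[0,0,-20],[0,0,0],[0,0,0]]' --angular '[[0,0,0],[0,0,0],[0,0,0],[0,0,0],[0,0,0],[0,0,0],[0,0,0],[0,0,0],[0,0,0],[0,0,0],[0,0,0],[0,0,0]]' --hand 1

```text
time: 18.5
position: [0.4793, -0.051, 0.2131]
ee_rot: [0.707, 0.707, -0.0, 0.0]
ft_force: [0.5, -0.6, -0.0]
finger_gap: 0.997
gripper_force: 0.0
```

```bash
python3 - <<'E'
from h import *
f=look('wrist',['small_sleeve','large_sleeve','funnel']); cv2.imwrite('pics/w6.png',f['color'])
f=look('scene',['small_sleeve','large_sleeve','funnel']);cv2.imwrite('pics/s6.png',cv2.resize(f['color'][70:220,110:310],None,fx=3,fy=3))
E
```

```text
t 18.5 tcp [ 0.4793 -0.051   0.2131] gap 0.997 F [ 0.5 -0.6 -0. ] rv [-0.    -0.001  0.   ]
wrist small_sleeve [ 0.4786 -0.0476  0.0763] 0.92 [254.0, 178.0]
wrist large_sleeve [ 0.4744 -0.0518  0.0449] 0.62 [250.0, 174.0]
wrist funnel [ 4.678e-01 -2.593e-01 -3.000e-04] 0.83 [247.0, 312.0]
t 18.7 tcp [ 0.4788 -0.0508  0.2121] gap 0.994 F [-0.5 -0.  -0.2] rv [ 0.002  0.001 -0.   ]
scene small_sleeve [ 0.4786 -0.0523  0.0796] 0.96 [231.0, 143.0]
scene small_sleeve [ 6.859e-01  1.512e-01 -4.000e-04] 0.82 [352.0, 234.0]
scene small_sleeve [0.5995 0.1385 0.    ] 0.6 [334.0, 197.0]
scene large_sleeve [ 0.4787 -0.0517  0.0456] 0.7 [232.0, 152.0]
scene funnel [ 0.4627 -0.2633  0.0011] 0.63 [134.0, 174.0]
```

View pics/s6.png

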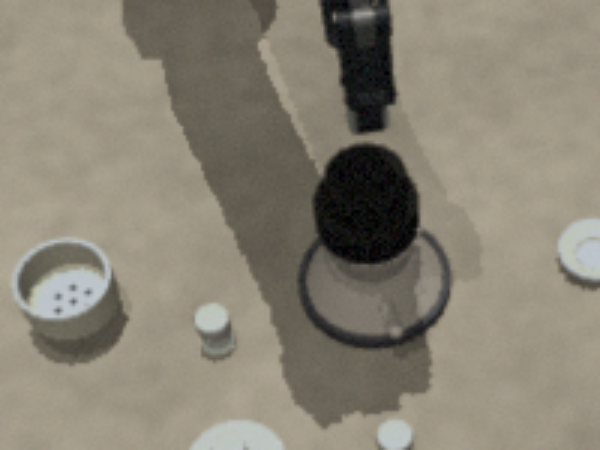

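The small sleeve sits level in the large one, at (366,190) in the crop, with the funnel at (67,285). Next I hover to measure the funnel closely.

Call:
send_rows --xyz '[[-20,-2,0],[-36,-2,0],[-36,-2,0],[-36,-2,0],[-36,-2,0],[-36,-2,0],[-36,-1,0],[-34,0,0],[-20,0,0],[0,0,0],[0,0,0]]' --angular '[[0,0,0],[0,0,0],[0,0,0],[0,0,0],[0,0,0],[0,0,0],[0,0,0],[0,0,0],[0,0,0],[0,0,0],[0,0,0]]'

```text
time: 20.0
position: [0.4668, -0.3395, 0.213]
ee_rot: [0.707, 0.707, 0.0, -0.001]
ft_force: [0.7, 0.1, 0.1]
finger_gap: 0.999
gripper_force: 0.0
```

```bash
python3 - <<'E'
from h import *
f=look('wrist',['funnel','cover','small_sleeve']); cv2.imwrite('pics/w7.png',f['color'])
f=look('wrist',['funnel','cover'])
E
```

```text
t 20.0 tcp [ 0.4668 -0.3395  0.213 ] gap 0.999 F [0.7 0.1 0.1] rv [ 0.     0.002 -0.001]
wrist funnel [ 0.4682 -0.264   0.001 ] 0.55 [256.0, 94.0]
t 20.2 tcp [ 0.4671 -0.3389  0.2136] gap 1.004 F [0.3 0.3 0.1] rv [-0.     0.    -0.003]
wrist funnel [ 4.674e-01 -2.604e-01 -2.000e-04] 0.76 [255.0, 91.0]
```

View pics/w7.png

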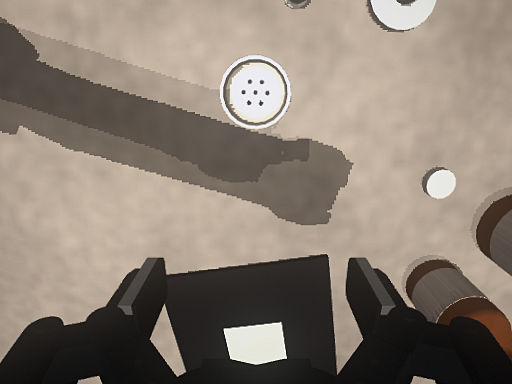

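The funnel's rim is centred at (255,91), almost straight below the camera, so the funnel is at (0.468, -0.261).

Call:
send_rows --xyz '[[26,1,0],[26,0,0],[26,0,0],[0,0,35],[0,0,35],[0,0,35],[0,0,35],[0,0,25],[0,0,15],[0,0,9],[0,0,0]]' --angular '[[0,0,0],[0,0,0],[0,0,0],[0,0,0],[0,0,0],[0,0,0],[0,0,0],[0,0,0],[0,0,0],[0,0,0],[0,0,0]]'

```text
time: 21.45
position: [0.4675, -0.2626, 0.0239]
ee_rot: [0.707, 0.707, -0.0, -0.0]
ft_force: [-0.2, -0.3, 0.0]
finger_gap: 0.997
gripper_force: 0.0
```

Call:
send_rows --xyz '[[0,0,0],[0,0,0],[0,0,0],[0,0,0],[0,0,0],[0,0,0],[0,0,0],[0,0,0],[0,0,0]]' --angular '[[0,0,0],[0,0,0],[0,0,0],[0,0,0],[0,0,0],[0,0,0],[0,0,0],[0,0,0],[0,0,0]]' --hand 0

```text
time: 22.35
position: [0.4686, -0.2634, 0.0259]
ee_rot: [0.707, 0.707, 0.0, 0.001]
ft_force: [-1.6, 0.1, 8.0]
finger_gap: 0.736
gripper_force: 66.4
```

Call:
send_rows --xyz '[[0,0,-10],[0,0,-20],[0,0,-30],[0,0,-40],[0,0,-40],[0,0,-40],[0,0,-20],[0,0,-10],[0,0,0],[0,0,0]]' --angular '[[0,0,0],[0,0,0],[0,0,0],[0,0,0],[0,0,0],[0,0,0],[0,0,0],[0,0,0],[0,0,0],[0,0,0]]'

```text
time: 23.35
position: [0.4666, -0.2626, 0.2332]
ee_rot: [0.707, 0.707, -0.0, -0.001]
ft_force: [0.0, 0.4, -2.3]
finger_gap: 0.739
gripper_force: 66.1
```

```bash
python3 - <<'E'
from h import *
f=look('wrist',['funnel','small_sleeve']); cv2.imwrite('pics/w8.png',f['color'])
f=look('scene',['funnel','small_sleeve'])
E
```

```text
t 23.35 tcp [ 0.4666 -0.2626  0.2332] gap 0.739 F [ 0.   0.4 -2.3] rv [0.002 0.001 0.   ]
wrist funnel [ 0.4704 -0.2582  0.209 ] 0.61 [261.0, 231.0]
t 23.5 tcp [ 0.4667 -0.2625  0.2328] gap 0.738 F [-0.3  0.7 -1.4] rv [ 0.002  0.002 -0.   ]
scene funnel [ 0.481  -0.0524  0.0453] 0.68 [232.0, 153.0]
scene funnel [ 0.4687 -0.2632  0.2075] 0.56 [103.0, 113.0]
scene funnel [ 0.6172 -0.06   -0.0016] 0.52 [241.0, 222.0]
scene small_sleeve [ 0.4764 -0.0514  0.0786] 0.82 [231.0, 142.0]
scene small_sleeve [0.6838 0.1537 0.0011] 0.74 [353.0, 232.0]
scene small_sleeve [0.5948 0.1379 0.0009] 0.59 [333.0, 195.0]
```

View pics/w8.png

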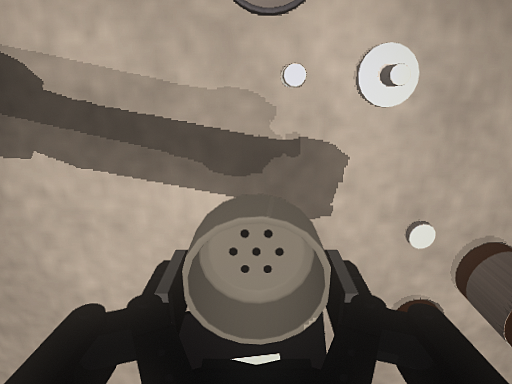

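The funnel is held level at (256,280), and both vials and the cover are untouched.

Call:
send_rows --xyz '[[20,1,0],[30,2,0],[35,2,0],[35,2,0],[35,2,0],[30,1,0],[25,0,0],[0,0,15],[0,0,20],[0,0,20],[0,0,15],[0,0,10]]' --angular '[[0,0,0],[0,0,0],[0,0,0],[0,0,0],[0,0,0],[0,0,0],[0,0,0],[0,0,0],[0,0,0],[0,0,0],[0,0,0],[0,0,0]]'

```text
time: 24.85
position: [0.477, -0.0528, 0.153]
ee_rot: [0.707, 0.707, -0.0, -0.001]
ft_force: [-0.3, -0.3, -1.9]
finger_gap: 0.74
gripper_force: 66.1
```

Call:
send_rows --xyz '[[0,0,0],[0,0,0]]' --angular '[[0,0,0],[0,0,0]]'

```text
time: 25.05
position: [0.478, -0.0527, 0.1546]
ee_rot: [0.707, 0.707, 0.0, 0.0]
ft_force: [1.0, 0.4, -0.7]
finger_gap: 0.735
gripper_force: 66.1
```

```bash
python3 - <<'E'
from h import *
for v in ['wrist','scene','top']: f=look(v,['funnel','small_sleeve'])
E
```

```text
t 25.05 tcp [ 0.478  -0.0527  0.1546] gap 0.735 F [ 1.   0.4 -0.7] rv [-0.001  0.    -0.   ]
wrist funnel [ 0.481  -0.0498  0.1285] 0.82 [259.0, 232.0]
wrist small_sleeve [ 0.4763 -0.0488  0.0751] 0.74 [252.0, 199.0]
t 25.2 tcp [ 0.4782 -0.0528  0.1551] gap 0.738 F [-0.6  0.5 -2.2] rv [-0.002 -0.     0.   ]
scene funnel [ 0.479  -0.051   0.1276] 0.84 [230.0, 128.0]
scene small_sleeve [ 0.5987  0.1358 -0.0011] 0.9 [332.0, 197.0]
scene small_sleeve [6.863e-01 1.518e-01 3.000e-04] 0.71 [353.0, 234.0]
scene small_sleeve [ 0.4783 -0.052   0.0771] 0.61 [231.0, 143.0]
t 25.35 tcp [ 0.4779 -0.0529  0.1548] gap 0.739 F [-0.3  0.2 -2.3] rv [-0.001 -0.     0.   ]
top small_sleeve [0.6024 0.1356 0.0012] 0.91 [177.0, 173.0]
top small_sleeve [ 0.6912  0.1477 -0.0022] 0.89 [171.0, 132.0]
```

Call:
send_rows --xyz '[[0,-1,4],[0,0,4],[0,0,4],[0,0,3],[0,0,2],[0,0,0],[0,0,0]]' --angular '[[0,0,0],[0,0,0],[0,0,0],[0,0,0],[0,0,0],[0,0,0],[0,0,0]]'

```text
time: 26.2
position: [0.4765, -0.0528, 0.1372]
ee_rot: [0.707, 0.707, -0.0, -0.0]
ft_force: [-0.1, -0.2, -1.1]
finger_gap: 0.731
gripper_force: 66.2
```

Call:
send_rows --xyz '[[0,0,0],[0,0,0],[0,0,0],[0,0,0],[0,0,0],[0,0,0],[0,0,-20],[0,0,-30],[0,0,-40],[0,0,-20],[0,0,0],[0,0,0]]' --angular '[[0,0,0],[0,0,0],[0,0,0],[0,0,0],[0,0,0],[0,0,0],[0,0,0],[0,0,0],[0,0,0],[0,0,0],[0,0,0],[0,0,0]]' --hand 1

```text
time: 27.4
position: [0.4763, -0.053, 0.2471]
ee_rot: [0.707, 0.707, -0.0, 0.0]
ft_force: [-0.2, 0.1, -1.0]
finger_gap: 0.997
gripper_force: 0.0
```

```bash
python3 - <<'E'
from h import *
f=look('wrist',['small_sleeve','large_sleeve','funnel','cover']); cv2.imwrite('pics/w9.png',f['color'])
f=look('scene',['small_sleeve','large_sleeve','funnel','cover']);cv2.imwrite('pics/s9.png',cv2.resize(f['color'][70:260,110:310],None,fx=3,fy=3))
look('top',['funnel','cover'])
E
```

```text
t 27.4 tcp [ 0.4763 -0.053   0.2471] gap 0.997 F [-0.2  0.1 -1. ] rv [ 0.    -0.001  0.   ]
wrist funnel [ 0.4812 -0.0476  0.1115] 0.9 [260.0, 177.0]
wrist cover [ 0.6088 -0.1646  0.0008] 0.7 [353.0, 237.0]
wrist cover [ 0.5062 -0.1674  0.0031] 0.23 [278.0, 240.0]
t 27.65 tcp [ 0.476  -0.0528  0.2462] gap 0.998 F [-0.  -0.1  0.2] rv [ 0.002  0.001 -0.   ]
scene small_sleeve [ 6.872e-01  1.508e-01 -1.000e-04] 0.87 [352.0, 234.0]
scene small_sleeve [ 0.5983  0.1343 -0.002 ] 0.85 [332.0, 198.0]
scene small_sleeve [ 0.4774 -0.0488  0.0787] 0.58 [233.0, 142.0]
scene small_sleeve [ 0.4791 -0.0543  0.0469] 0.37 [231.0, 152.0]
scene large_sleeve [ 0.4813 -0.0494  0.0463] 0.97 [234.0, 153.0]
scene funnel [ 0.4742 -0.0508  0.1093] 0.96 [231.0, 132.0]
scene funnel [ 0.4884  0.1088 -0.001 ] 0.2 [306.0, 156.0]
scene cover [ 0.6117 -0.1645  0.0015] 0.74 [189.0, 228.0]
t 27.9 tcp [ 0.4765 -0.0528  0.2471] gap 1.002 F [ 0.  -0.6  0.3] rv [ 0.  0. -0.]
top cover [ 6.099e-01 -1.643e-01 -3.000e-04] 0.6 [318.0, 166.0]
```

View pics/s9.png

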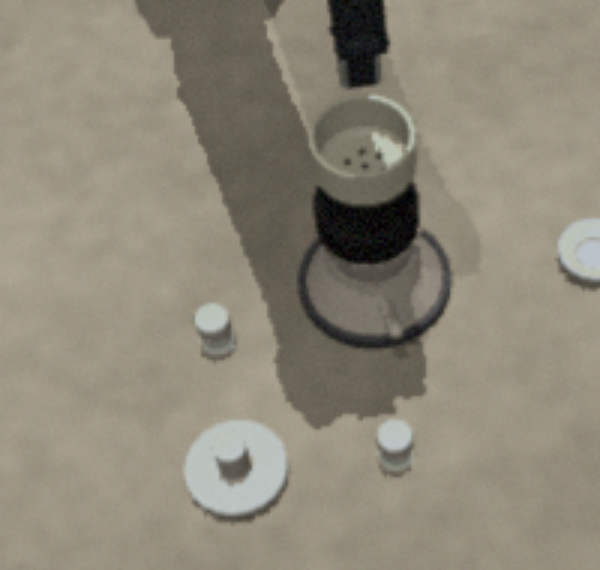

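The funnel sits level in the stack at (365,145). The cover is at (236,467), with its knob up. I measure the funnel rim from the wrist frame while going for the cover.

```bash
python3 - <<'E'
from h import *
f=look('wrist',['funnel'])
g=cv2.medianBlur(f['color'],3).max(2)
p=pix(f,[.478,-.051,.163])[0]; print(p)
c=cv2.HoughCircles(g,cv2.HOUGH_GRADIENT,1,10,param1=120,param2=15,minRadius=35,maxRadius=75)
for x in c[0][:6]: print(x, ray(f,[x[:2]],.163)[0].round(4), 'd',2*np.linalg.norm(ray(f,[x[:2]],.163)[0]-ray(f,[x[:2]+[x[2],0]],.163)[0]))
E
```

```text
t 28.05 tcp [ 0.4766 -0.0528  0.2473] gap 1.0 F [ 0.8 -0.1 -0.7] rv [ 0.  0. -0.]
wrist funnel [ 0.4812 -0.0475  0.1123] 0.91 [260.0, 177.0]
[256.3235498  199.59670619]
[255.5 195.5  38.9] [ 0.4774 -0.0477  0.163 ] d 0.0586328317158382
[257.5 154.5  44.4] [ 0.4789 -0.0164  0.163 ] d 0.06419595477848791
[256.5 185.5  35.5] [ 0.4781 -0.0398  0.163 ] d 0.05293629996772986
[255.5 164.5  48.5] [ 0.4774 -0.0238  0.163 ] d 0.0708261604050898
[270.5 176.5  63.3] [ 0.4885 -0.0329  0.163 ] d 0.09390409511532458
[254.5 175.5  40. ] [ 0.4767 -0.0321  0.163 ] d 0.05903430693995582
```

Call:
send_rows --xyz '[[-15,18,0],[-24,29,0],[-24,29,0],[-24,29,0],[-24,29,0],[0,0,30],[0,0,30],[0,0,20],[0,0,0]]' --angular '[[0,0,0],[0,0,0],[0,0,0],[0,0,0],[0,0,0],[0,0,0],[0,0,0],[0,0,0],[0,0,0]]' --hand 0.6

```text
time: 29.05
position: [0.6084, -0.164, 0.1639]
ee_rot: [0.707, 0.707, -0.002, -0.003]
ft_force: [-0.4, 0.4, -0.3]
finger_gap: 0.6
gripper_force: 0.0
```

```bash
python3 - <<'E'
from h import *
f=look('wrist',['cover']);f=look('wrist',['cover'])
cv2.imwrite('pics/w10.png',f['color'])
look('scene',['cover']);look('top',['cover'])
E
```

```text
t 29.05 tcp [ 0.6084 -0.164   0.1639] gap 0.6 F [-0.4  0.4 -0.3] rv [0.006 0.001 0.   ]
wrist cover [ 6.110e-01 -1.641e-01 -6.000e-04] 0.95 [258.0, 174.0]
t 29.15 tcp [ 0.6109 -0.1638  0.1677] gap 0.604 F [ 0.4  0.1 -0.6] rv [-0.  0.  0.]
wrist cover [ 0.6114 -0.1683 -0.0011] 0.62 [255.0, 177.0]
t 29.25 tcp [ 0.6117 -0.1638  0.169 ] gap 0.597 F [ 0.6 -0.6 -0.4] rv [-0.003 -0.001  0.   ]
scene cover [ 0.6118 -0.1601 -0.0009] 0.76 [191.0, 229.0]
scene cover [ 0.4811 -0.0521  0.0481] 0.49 [232.0, 153.0]
t 29.35 tcp [ 0.6115 -0.1639  0.169 ] gap 0.597 F [ 1.  -0.3  0.6] rv [-0.003 -0.001  0.   ]
top cover [ 0.6089 -0.1679 -0.0027] 0.79 [319.0, 167.0]
```

View pics/w10.png

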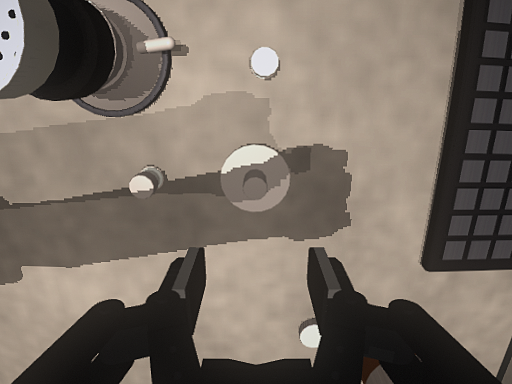

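The cover's flange is centred at (255,178) with its knob at (255,183), under the open hand. I descend and grip the knob.

Call:
send_rows --xyz '[[-1,0,20],[0,0,30],[0,0,30],[0,0,25],[0,0,20],[0,0,15],[0,0,10],[0,0,0],[0,0,0]]' --angular '[[0,0,0],[0,0,0],[0,0,0],[0,0,0],[0,0,0],[0,0,0],[0,0,0],[0,0,0],[0,0,0]]'

```text
time: 30.35
position: [0.6113, -0.1648, 0.0181]
ee_rot: [0.707, 0.707, 0.0, 0.001]
ft_force: [0.2, 0.1, 0.6]
finger_gap: 0.601
gripper_force: 0.0
```

Call:
send_rows --xyz '[[0,0,0],[0,0,0],[0,0,0],[0,0,0],[0,0,0],[0,0,0],[0,0,0],[0,0,0],[0,0,0],[0,0,0]]' --angular '[[0,0,0],[0,0,0],[0,0,0],[0,0,0],[0,0,0],[0,0,0],[0,0,0],[0,0,0],[0,0,0],[0,0,0]]' --hand 0

```text
time: 31.35
position: [0.6114, -0.165, 0.0185]
ee_rot: [0.707, 0.707, 0.0, 0.001]
ft_force: [-0.2, 0.3, 5.8]
finger_gap: 0.236
gripper_force: 58.9
```

Call:
send_rows --xyz '[[0,0,-10],[0,0,-20],[0,0,-30],[0,0,-40],[0,0,-40],[0,0,-40],[0,0,-20],[0,0,0],[0,0,0]]' --angular '[[0,0,0],[0,0,0],[0,0,0],[0,0,0],[0,0,0],[0,0,0],[0,0,0],[0,0,0],[0,0,0]]'

```text
time: 32.25
position: [0.61, -0.1649, 0.217]
ee_rot: [0.707, 0.707, -0.0, -0.0]
ft_force: [-0.5, 1.0, -1.0]
finger_gap: 0.232
gripper_force: 58.7
```

```bash
python3 - <<'E'
from h import *
f=look('wrist',['cover']); a=f['color']
f=look('scene',['cover','funnel']); b=f['color']
cv2.imwrite('pics/w11.png',cv2.resize(np.hstack([a[180:384,100:400],b[40:244,80:380]]),None,fx=1.33,fy=1.33))
E
```

```text
t 32.25 tcp [ 0.61   -0.1649  0.217 ] gap 0.232 F [-0.5  1.  -1. ] rv [ 0.001 -0.    -0.   ]
wrist cover [ 0.6114 -0.1664  0.1994] 0.73 [256.0, 245.0]
t 32.35 tcp [ 0.6094 -0.165   0.2155] gap 0.237 F [-0.3  0.5  0.3] rv [0.003 0.001 0.   ]
scene cover [ 0.6129 -0.1614  0.1965] 0.76 [173.0, 178.0]
scene funnel [ 0.4765 -0.0516  0.1105] 0.92 [230.0, 132.0]
```

View pics/w11.png

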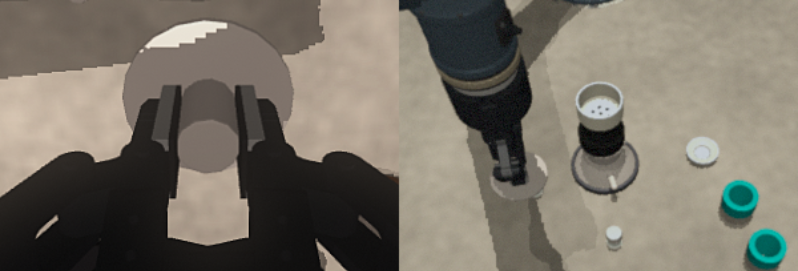

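The knob is held squarely between the pads at (207,135), with the cover level. The stack stands at (600,130).

Call:
send_rows --xyz '[[0,0,-20],[13,-15,0],[20,-24,0],[25,-29,0],[25,-29,0],[18,-21,0],[12,-14,0],[0,0,10],[0,0,15],[0,0,10],[0,0,0],[0,0,0]]' --angular '[[0,0,0],[0,0,0],[0,0,0],[0,0,0],[0,0,0],[0,0,0],[0,0,0],[0,0,0],[0,0,0],[0,0,0],[0,0,0],[0,0,0]]'

```text
time: 33.7
position: [0.4789, -0.052, 0.2019]
ee_rot: [0.707, 0.707, 0.0, -0.001]
ft_force: [-1.3, -0.0, -1.0]
finger_gap: 0.236
gripper_force: 58.8
```

```bash
python3 - <<'E'
from h import *
for i in range(2):
  f=look('wrist',['cover','funnel']); a=f['color']
  f=look('scene',['cover','funnel']); b=f['color']
cv2.imwrite('pics/w12.png',np.hstack([cv2.resize(a[150:350,100:400],(450,300)),cv2.resize(b[80:180,180:280],(300,300))]))
E
```

```text
t 33.7 tcp [ 0.4789 -0.052   0.2019] gap 0.236 F [-1.3 -0.  -1. ] rv [0.001 0.001 0.   ]
wrist cover [ 0.4794 -0.0543  0.1824] 0.76 [255.0, 245.0]
wrist funnel [ 0.4809 -0.0509  0.1107] 0.92 [257.0, 197.0]
t 33.85 tcp [ 0.4792 -0.0519  0.2027] gap 0.243 F [ 0.8 -0.9 -0.7] rv [-0.001  0.     0.   ]
scene cover [ 0.4814 -0.0509  0.1864] 0.64 [229.0, 108.0]
scene cover [ 0.4774 -0.0523  0.1123] 0.62 [230.0, 132.0]
scene funnel [ 0.478  -0.0531  0.1121] 0.72 [230.0, 133.0]
t 34.0 tcp [ 0.4789 -0.0519  0.2027] gap 0.233 F [ 0.2 -0.1 -0.7] rv [-0.001 -0.     0.   ]
wrist cover [ 0.4809 -0.0505  0.1876] 0.63 [257.0, 243.0]
wrist funnel [ 0.4804 -0.0477  0.1113] 0.75 [256.0, 194.0]
t 34.15 tcp [ 0.4787 -0.0519  0.2025] gap 0.238 F [-0.2 -0.  -1.4] rv [-0. -0. -0.]
scene cover [ 0.478  -0.0489  0.1873] 0.63 [230.0, 106.0]
scene cover [ 5.047e-01 -1.658e-01  4.000e-04] 0.62 [182.0, 183.0]
scene funnel [ 0.4737 -0.0511  0.1099] 0.76 [230.0, 131.0]
```

View pics/w12.png

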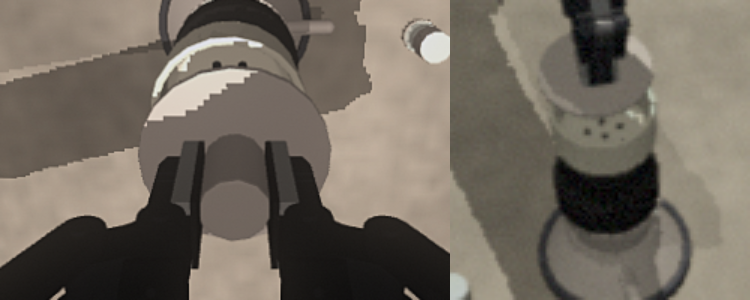

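```bash
python3 - <<'E'
from h import *
t=np.linspace(0,2*np.pi,200)
def circ(c,r,z): return np.c_[c[0]+r*np.cos(t),c[1]+r*np.sin(t),0*t+z]
for v in ['wrist','scene']:
    f=look(v,[])
    for n,r,zs in [('cover',.034,(.1945,.1985)),('funnel',.033,(.135,.163)),('small',.027,(.079+.022,.127)),('large',.035,(.075,.101))]:
        p=np.vstack([pix(f,circ((.478,-.0515),r,z)) for z in zs]); print(v,n,p.min(0).round(1),p.max(0).round(1), ((p.min(0)+p.max(0))/2).round(1))
E
```

```text
t 34.3 tcp [ 0.4786 -0.0519  0.2024] gap 0.237 F [ 0.4  0.1 -1.4] rv [-0. -0.  0.]
wrist cover [187.4 190.1] [317.8 307.8] [252.6 248.9]
wrist funnel [200.4 164.1] [305.9 271.6] [253.1 217.8]
wrist small [216.7 161.4] [290.5 238.8] [253.6 200.1]
wrist large [210.5 145.3] [297.1 233.3] [253.8 189.3]
t 34.35 tcp [ 0.4786 -0.0519  0.2024] gap 0.234 F [-0.6  0.9 -0.2] rv [-0. -0. -0.]
scene cover [208.3  87.7] [247.1 119. ] [227.7 103.3]
scene funnel [210.9 101.5] [247.3 139.1] [229.1 120.3]
scene small [216.  116.5] [244.7 147.2] [230.3 131.9]
scene large [213.  121.8] [249.  158.2] [231. 140.]
```

Call:
send_rows --xyz '[[1,-2.5,0],[0,0,5],[0,0,5],[0,0,4],[0,0,3],[0,0,3],[0,0,3],[0,0,2],[0,0,0],[0,0,0]]' --angular '[[0,0,0],[0,0,0],[0,0,0],[0,0,0],[0,0,0],[0,0,0],[0,0,0],[0,0,0],[0,0,0],[0,0,0]]'

```text
time: 35.4
position: [0.4762, -0.0508, 0.1774]
ee_rot: [0.707, 0.707, 0.0, 0.0]
ft_force: [0.5, -0.8, 0.5]
finger_gap: 0.237
gripper_force: 58.8
```

Call:
send_rows --xyz '[[0,0,2],[0,0,1],[0,0,1],[0,0,1],[0,0,0],[0,0,0]]' --angular '[[0,0,0],[0,0,0],[0,0,0],[0,0,0],[0,0,0],[0,0,0]]'

```text
time: 36.0
position: [0.4761, -0.0508, 0.1723]
ee_rot: [0.707, 0.707, 0.0, 0.0]
ft_force: [-0.1, 0.3, -1.7]
finger_gap: 0.239
gripper_force: 58.8
```

```bash
python3 - <<'E'
from h import *
for v in ['wrist','scene']: f=look(v,['cover','funnel'])
E
```

```text
t 36.0 tcp [ 0.4761 -0.0508  0.1723] gap 0.239 F [-0.1  0.3 -1.7] rv [-0. -0. -0.]
wrist cover [ 0.4758 -0.0524  0.1531] 0.93 [253.0, 244.0]
t 36.15 tcp [ 0.4762 -0.0508  0.1724] gap 0.237 F [-0.2  0.9  0.1] rv [-0. -0.  0.]
scene cover [ 0.48   -0.0496  0.1553] 0.59 [230.0, 119.0]
scene funnel [ 0.4754 -0.0509  0.1113] 0.55 [231.0, 132.0]
```

Almost home and no force on the tool. I release and rise.

Call:
send_rows --xyz '[[0,0,0],[0,0,0],[0,0,0],[0,0,0],[0,0,0],[0,0,-15],[0,0,-25],[0,0,-40],[0,0,-20],[0,0,0],[0,0,0],[0,0,0]]' --angular '[[0,0,0],[0,0,0],[0,0,0],[0,0,0],[0,0,0],[0,0,0],[0,0,0],[0,0,0],[0,0,0],[0,0,0],[0,0,0],[0,0,0]]' --hand 0.6

```text
time: 37.5
position: [0.4752, -0.051, 0.271]
ee_rot: [0.707, 0.707, -0.001, -0.001]
ft_force: [1.0, 0.2, 0.2]
finger_gap: 0.601
gripper_force: 0.0
```

```bash
python3 - <<'E'
from h import *
f=look('wrist',['cover','funnel','vial_a']); a=f['color']
f=look('scene',['cover','funnel','large_sleeve','vial_a','dish']); b=f['color']
cv2.imwrite('pics/w13.png',np.hstack([cv2.resize(a[100:300,130:380],(375,300)),cv2.resize(b[70:190,160:310],(375,300))]))
E
```

```text
t 37.5 tcp [ 0.4752 -0.051   0.271 ] gap 0.601 F [1.  0.2 0.2] rv [0.002 0.    0.   ]
wrist cover [ 0.4782 -0.0492  0.1551] 0.95 [259.0, 187.0]
wrist vial_a [ 0.6185 -0.0628 -0.0037] 0.79 [362.0, 161.0]
t 37.7 tcp [ 0.4757 -0.0508  0.2714] gap 0.6 F [-0.3 -0.7 -0.3] rv [ 0.002  0.001 -0.   ]
scene cover [ 0.4792 -0.0503  0.1579] 0.96 [230.0, 118.0]
scene funnel [ 0.4765 -0.0515  0.1115] 0.54 [230.0, 132.0]
scene large_sleeve [ 0.4788 -0.0562  0.0464] 0.83 [230.0, 153.0]
scene vial_a [ 0.505 -0.168 -0.   ] 0.77 [181.0, 184.0]
scene vial_a [ 0.6158 -0.0624 -0.0018] 0.73 [240.0, 222.0]
scene dish [4.871e-01 1.079e-01 3.000e-04] 0.92 [306.0, 156.0]
```

View pics/w13.png

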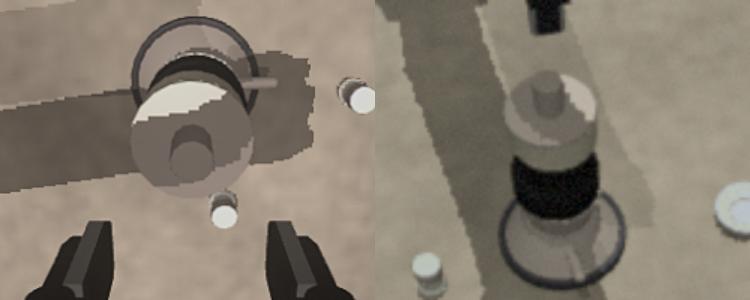

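The cover is on the funnel, at (190,140) in the wrist part and (550,110) in the scene part, and looks level. The vials and dish are in place. I confirm the height by gently touching the knob's top with the shut fingers. It should touch at TCP z of about 0.197.

Call:
send_rows --xyz '[[2,2,0],[0,0,0],[0,0,0],[0,0,0],[0,0,15],[0,0,20],[0,0,15],[0,0,10],[0,0,8],[0,0,2],[0,0,0],[0,0,0]]' --angular '[[0,0,0],[0,0,0],[0,0,0],[0,0,0],[0,0,0],[0,0,0],[0,0,0],[0,0,0],[0,0,0],[0,0,0],[0,0,0],[0,0,0]]' --hand 0 --grip_force 20

```text
time: 39.2
position: [0.4786, -0.0488, 0.2029]
ee_rot: [0.707, 0.707, 0.0, 0.001]
ft_force: [-0.2, -0.1, 0.4]
finger_gap: -0.0
gripper_force: 0.0
```

Call:
send_rows --xyz '[[0,0,1],[0,0,1],[0,0,0],[0,0,0]]' --angular '[[0,0,0],[0,0,0],[0,0,0],[0,0,0]]'

```text
time: 39.6
position: [0.4781, -0.0489, 0.2004]
ee_rot: [0.707, 0.707, 0.0, 0.0]
ft_force: [-0.4, 0.3, -0.4]
finger_gap: 0.001
gripper_force: 0.0
```

Call:
send_rows --xyz '[[0,0,1],[0,0,0],[0,0,0]]' --angular '[[0,0,0],[0,0,0],[0,0,0]]'

```text
time: 39.9
position: [0.4781, -0.0488, 0.1993]
ee_rot: [0.707, 0.707, -0.0, 0.0]
ft_force: [-0.5, 0.5, -0.5]
finger_gap: 0.002
gripper_force: 0.0
```

Call:
send_rows --xyz '[[0,0,1],[0,0,0],[0,0,0]]' --angular '[[0,0,0],[0,0,0],[0,0,0]]'

```text
time: 40.2
position: [0.4781, -0.0488, 0.1983]
ee_rot: [0.707, 0.707, -0.0, 0.0]
ft_force: [0.1, 0.9, 0.3]
finger_gap: -0.004
gripper_force: 0.0
```

Call:
send_rows --xyz '[[0,0,1],[0,0,0],[0,0,0]]' --angular '[[0,0,0],[0,0,0],[0,0,0]]'

```text
time: 40.5
position: [0.4781, -0.0488, 0.1973]
ee_rot: [0.707, 0.707, -0.0, 0.0]
ft_force: [0.3, 0.1, -0.0]
finger_gap: -0.002
gripper_force: 0.0
```

There is no contact down to 0.1973 m, so the cover is not sitting high. I back away and hand in.

Call:
send_rows --xyz '[[0,0,-10],[0,0,-20],[0,0,-30],[0,0,-30],[0,0,0],[0,0,0],[0,0,0]]' --angular '[[0,0,0],[0,0,0],[0,0,0],[0,0,0],[0,0,0],[0,0,0],[0,0,0]]'

```text
time: 41.2
position: [0.4774, -0.0489, 0.2867]
ee_rot: [0.707, 0.707, -0.001, -0.0]
ft_force: [-0.2, -0.2, -0.0]
finger_gap: 0.005
gripper_force: 0.0
```

```bash
python3 - <<'E'
from h import *
look('scene',['cover','funnel'])
print(sign_off())
E
```

```text
t 41.2 tcp [ 0.4774 -0.0489  0.2867] gap 0.005 F [-0.2 -0.2 -0. ] rv [ 0.001 -0.     0.   ]
scene cover [ 0.4824 -0.0487  0.1566] 0.6 [231.0, 119.0]
scene funnel [ 0.4755 -0.0519  0.1102] 0.84 [230.0, 132.0]
the job is handed in; nothing more can be done
None
```

I stacked the solvent filter in order (large sleeve, small sleeve, funnel, cover) and handed it in at about 41 s; every part looked level and home, the vials and dish look unmoved, and `sign_off()` returned no verdict.

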